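# Press the colour label holder home behind the display riser's lip

## Task

Take the small black label holder with the red swatch, hook it over the front lip of the display riser so that its tongue goes behind the lip, swatch facing out, centred in front of the red bowl. Push it down against the sprung strip until it is fully home on the lip, and finish while you are still holding it pressed there, because it springs up if let go. Do not disturb the samples on the riser or the white bottle.

Things in the scene. Friction and masses are not known exactly. Their poses are not given: they have to be found in the camera images.
- label_holder: Black label holder, 60 g, 50 mm wide (y), 72 high, upright on the table; an upside-down U from the side. Tongue at the back x -2.5 to 2.5 mm (foot tapered to 4 mm thick); face plate x -17 to -13 with white card and red swatch towards -x, at first roughly towards the robot. Both run from z 0 to a bridge, underside z 34, top z 40. Origin: middle of the tongue's underside, z up.
- holder_tab (a point): Middle of the label holder's grip tab, at (-7, 0, 56) mm in its frame, axes as the holder's. The tab is 10 mm thick (x), 40 mm wide (y) and stands on the bridge from z 40 to z 72; the bridge leaves a shoulder of about 5 mm before and behind it.
- riser: Fixed wooden display riser, 330 mm long (y). Origin on the table under the middle of the 10 mm wide channel (x -5 to 5) behind its front lip; +x points back to the samples, z up. Behind the channel a wall rises to z 58, then slopes back at 45 degrees to the deck (top z 66, x 12 to 150). A holder is fully home when its bridge rests on the lip: its origin at z 38, x within 2.5 mm of 0.
- lip_middle (a point): Middle of the top edge of the riser's upright aluminium lip, at (-7, 0, 72) mm in its frame. The lip is 4 mm thick (x -9 to -5), top rounded, front face straight down to the table. Black ticks low on its front at y -105, 0 and 105 mm; behind each stands a sample with its centre at x 95 mm.
- spring_bar (a joint): Sprung strip that forms the floor of the channel along its whole length: downward travel in m, 0 at rest with its top at z 46 mm in the riser frame, 0.008 when a label holder is fully home. It pushes up with about 2 N at rest and 8 N at 0.008 (700 N/m).
- red_bowl: Red wavy bowl, 96 mm across, 41 mm high, on the riser's deck at one of the three places (shuffled with the bangles). Origin: centre of its underside; its axes are parallel to the riser's. Not fixed; leave it alone.
- white_bangle: White square bangle, 78 x 92 x 30 mm, on the riser's deck. Origin: centre of its underside. Not fixed; leave it alone.
- black_bangle: Black square bangle, 76 x 96 x 30 mm, on the riser's deck. Origin: centre of its underside. Not fixed; leave it alone.
- white_bottle: White bottle, 43 mm in diameter, 92 mm tall, standing on the table at the right. Origin: centre of its underside. Leave it alone.
Not all that is in view belongs to the job. Several things have the shape of the label_holder; the one meant has the colours described above.

How it is judged (in metres and radians):
On the way:
1. the tongue is behind the lip, in front of the red bowl (x of label_holder in the frame of riser between -0.006 and 0.006 m and y of label_holder in the frame of red_bowl between -0.015 and 0.015 m and angle between the x axis of label_holder and the x axis of riser, either way round below 0.15 rad and angle between label_holder's own z axis and vertical below 0.15 rad and z of label_holder in the frame of riser below 0.06 m), for 0.1 s.
At the end, for the whole second after the job is handed in: Tongue in the channel behind the lip (within 6 mm of its middle), square and upright within 0.15 rad, centred on the red bowl within 15 mm, within 2 mm of fully home, pressing on riser and strip with over 4 N, at rest, the gripper still holding it there (x of label_holder in the frame of riser between -0.006 and 0.006 m and y of label_holder in the frame of red_bowl between -0.015 and 0.015 m and angle between the x axis of label_holder and the x axis of riser, either way round below 0.15 rad and angle between label_holder's own z axis and vertical below 0.15 rad and z of label_holder in the frame of riser below 0.04 m and contact force between label_holder and riser above 4 N and contact force between the fingers and label_holder above 1 N and linear speed of label_holder below 0.02 m/s); the arm keeps its last pose, push and grip.
It fails at once if the red bowl was disturbed (moved over 25 mm or tipped over 0.5 rad) (distance of red_bowl from where it was at the start of the episode above 0.025 m or angle between red_bowl's own z axis and vertical above 0.5 rad).
It fails at once if the white bangle was disturbed (moved over 25 mm or tipped over 0.5 rad) (distance of white_bangle from where it was at the start of the episode above 0.025 m or angle between white_bangle's own z axis and vertical above 0.5 rad).
It fails at once if the black bangle was disturbed (moved over 25 mm or tipped over 0.5 rad) (distance of black_bangle from where it was at the start of the episode above 0.025 m or angle between black_bangle's own z axis and vertical above 0.5 rad).
It fails at once if the white bottle was disturbed (moved over 25 mm or tipped over 0.5 rad) (distance of white_bottle from where it was at the start of the episode above 0.025 m or angle between white_bottle's own z axis and vertical above 0.5 rad).
It also fails if it takes over 38 s, if anything falls off the work surface, if the arm or the gripper's body presses on something with over 40 N, if the wrist force passes 120 N, or if a joint passes its speed limit or range.

## Robot

A 7-joint arm with a two-finger parallel gripper is mounted at the origin on the work surface; the furniture and walls round the work are solid. World frame = base frame: x ahead of the robot, y to its left, z up, the work surface at z = 0. Lengths are in mm, angles in rad, forces in N, time in s.
With the tool pointing down it reaches from about 400 to 750 mm from the base axis. Payload 19.5 kg.
Tool frame: the origin (TCP) lies on the centre line of the jaws, within the pads' length; the fingertips stand env.tcp_to_tips ahead of it and the grasp point (between the pads) lies 8 mm behind it (env.tcp_to_tips is the distance from the TCP to the fingertips, in mm); z points along the fingers, y is the line along which they close (so a half turn about z gives the same grasp; the last joint's range is limited). The gripper opens to 85 mm and grips with 20 to 120 N. Pads are 22 mm wide; open, the fingers measure 114 mm over their backs; the gripper's body (76 mm by 85 mm) begins 54 mm behind the grasp point. The pads swing forward as they close: fully open they stand 13 mm farther back than shut.
Start: joints at [-1.21, 0.707, -0.028, 1.485, 0.022, 0.951, -0.075], TCP at [225.383, 528.96, 242.268] pointing down, gripper open.
Joint ranges: [-2.71, 2.71], [-0.32, 2.16], [-1.57, 1.52], [0, 2.45], [-1.46, 4.6], [0, 2.02], [-2.83, 2.83]. Speed limits (rad/s): [1.89, 1.89, 2.57, 2.57, 3.01, 3.01, 3.01].

## Interface

Orientations are given as a unit quaternion [w, x, y, z].
In Python, from plant import env, get_obs, snapshot gives the robot as it stands. Calls block until the motion is done:
- env.move_to(position, orientation): joint-space move of the TCP to a pose.
- env.move_straight(position, max_speed=150, rot=None, until_force=None): straight line of the TCP; rot=None keeps the orientation; max_speed is the mean speed in mm/s. With until_force (N) it stops when the force on the tool has changed by that much, and returns True; else False.
- env.set_joints(angles): joint-space move.
- env.gripper_open() and env.grasp(grip_force=None): open the fingers fully, or close them until they stop; grip_force is the grip in N (None keeps the last).
- env.pause(seconds).
- env.inverse_kinematics(position, orientation): joint angles nearest the present ones, or None.
- get_obs(): the state.
- snapshot(name): name is "side" or "top"; returns a dict with "image" (400x640x3 uint8, red, green, blue), "fx", "fy", "cx", "cy" (pixels), "origin" and "attitude" of the camera in the world. Camera axes: x right, y down, z forward; pixel columns grow to the right and rows downward; lengths in mm; the calibration is good to about 2 mm. A picture is of the moment at which its call begins. There is no depth.
A pose or a line that the arm cannot do raises env.PlanningError and nothing moves.
- env.close_job(): hands the job in; it is judged then, once.
The state is a dict: "clock": time; "qpos": joint angles; "qvel": joint speeds; "tau": joint torques, N m; "position": TCP position; "ee_rot": TCP orientation; "force": force on the tool from outside, world axes, zero at the start; "ft_torque": the same for the moment, N m; "gripper_width": opening from 0.0 (shut) to 1.0 (fully open); "gripper_force": force on a finger pad.
Only numpy, scipy, OpenCV 4.12 (cv2) and the standard library are available. Lean on these libraries where they do the work, as an engineer would, in place of code of your own. Each camera call takes 0.05 s, during which the arm holds its last target. There are 200 camera calls.

## Working session

There is one attempt and no reset: what is moved stays moved. The work goes in short steps, each a Python script; the robot and the scene stay as the last script left them, time stands still between calls to the robot, and variables do not carry over. Pictures are saved under pics/ and viewed, at most 10 in all, crops included, and the job is handed in when it is done.

```bash
ls; mkdir -p pics; cat > h.py <<'E'
import numpy as np, cv2
from plant import env, get_obs, snapshot
from scipy.spatial.transform import Rotation as R
def att(s):
    a=np.array(s["attitude"],float)
    return a if a.shape==(3,3) else R.from_quat(a,scalar_first=True).as_matrix()
def ray(s,u,v):
    d=att(s)@np.array([(u-s["cx"])/s["fx"],(v-s["cy"])/s["fy"],1.]); return np.array(s["origin"],float),d
def onz(s,u,v,z):
    o,d=ray(s,u,v); return o+d*(z-o[2])/d[2]
def proj(s,p):
    c=att(s).T@(np.array(p,float)-np.array(s["origin"])); return s["fx"]*c[0]/c[2]+s["cx"],s["fy"]*c[1]/c[2]+s["cy"]
def save(s,n): cv2.imwrite(n,s["image"][:,:,::-1])
E
python3 - <<'E'
from h import *
import pickle
for n in("side","top"):
    s=snapshot(n); save(s,f"pics/{n}0.png"); pickle.dump(s,open(n+"0.pkl","wb"))
    print(n,s["fx"],s["fy"],s["cx"],s["cy"],s["origin"],att(s).round(3).tolist())
o=get_obs();print(o["clock"],o["ee_rot"],env.tcp_to_tips)
E
```

```text
pics
side 370.32270595397387 370.32270595397387 320.7268374666445 192.40887128835465 [ 467.85999031 -751.30535169  587.81152575] [[0.989, -0.076, 0.126], [-0.146, -0.608, 0.78], [0.017, -0.79, -0.613]]
top 443.34574344333015 443.34574344333015 322.29481971336617 198.08736943750176 [ 503.15820619 -111.78628435 1039.2005034 ] [[-0.022, -0.994, 0.103], [-1.0, 0.021, -0.008], [0.006, -0.103, -0.995]]
0.1 [-9.70238856e-05  2.00038505e-01  9.79787931e-01 -4.43562856e-04] 11.0
```

View pics/side0.png

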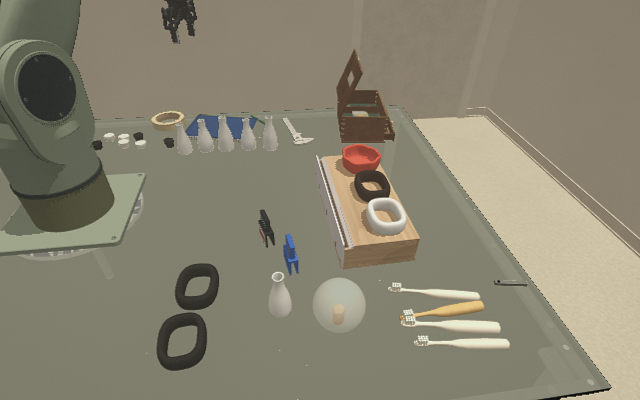

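View pics/top0.png

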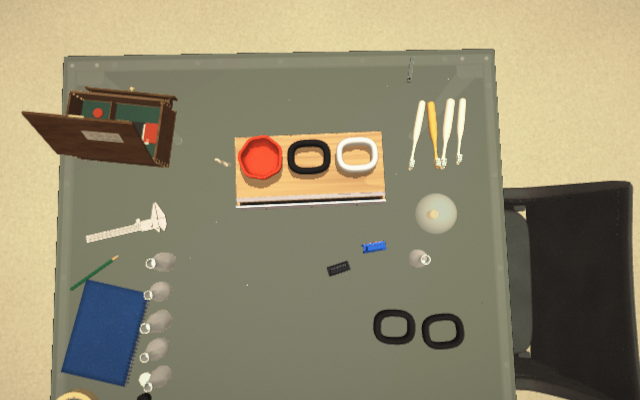

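Candidates with the label-holder shape are the black one at side (266,227) / top (339,268) and the blue one at side (291,253) / top (374,246). The black bangles are a different shape. I choose the black one and check for its red swatch in a crop. The red bowl is at the far-left place, top (261,158).

```bash
python3 - <<'E'
import pickle,cv2,numpy as np
a=pickle.load(open("side0.pkl","rb"))["image"][195:285,235:315]; b=pickle.load(open("top0.pkl","rb"))["image"]
f=lambda i,k:cv2.resize(i,None,fx=k,fy=k,interpolation=cv2.INTER_NEAREST)[:,:,::-1]
A=f(a,4); B=f(b[230:290,310:410],4); C=np.zeros((360,720,3),np.uint8); C[:360,:320]=A; C[:240,320:720]=B
cv2.imwrite("pics/crop.png",C)
s=pickle.load(open("side0.pkl","rb"))["image"]
D=np.vstack([f(b[120:215,225:395],4),]); cv2.imwrite("pics/riser.png",D)
E
```

```text
(no output)
```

View pics/crop.png

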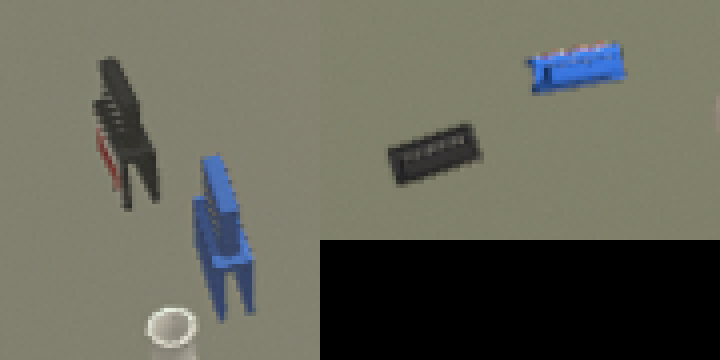

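View pics/riser.png

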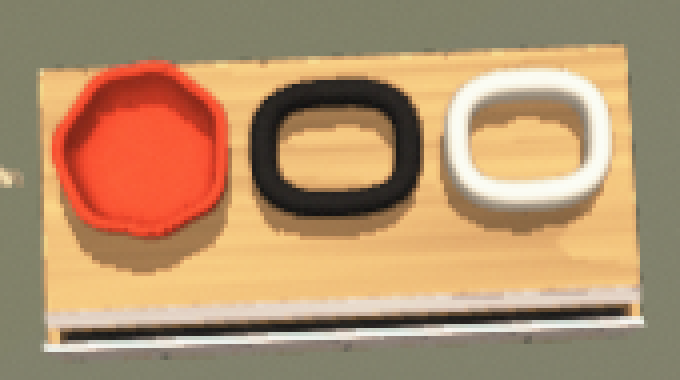

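Pictures: the crop shows the black holder, with its red swatch on the face plate towards the robot and its near foot at side ≈(266,247)/(273,246). In the top view its blob lies around (339,268). The riser's bright lip edge runs from (236,207) to (386,200) in the top view, and the bowl is centred near (260,157).

```bash
cat > meas.py <<'E'
from h import *
import pickle
t=pickle.load(open("top0.pkl","rb")); s=pickle.load(open("side0.pkl","rb"))
im=t["image"].astype(int)
# lip: brightest row per column near the front edge
g=im.sum(2); P=[]
for c in range(240,383):
    r0=207-(c-236)*6.5/150; rows=np.arange(int(r0)-3,int(r0)+5); w=np.clip(g[rows,c]-450,0,None)
    if w.sum()>0: P.append((c,(w*rows).sum()/w.sum()))
W=np.array([onz(t,u,v,72)[:2] for u,v in P],np.float32)
vx,vy,x0,y0=cv2.fitLine(W,cv2.DIST_HUBER,0,.01,.01).ravel(); 
d=np.array([vx,vy]); d*=np.sign(d[1]); n=np.array([d[1],-d[0]]) # d=+y riser, n=+x riser
yaw=np.arctan2(n[1],n[0]); res=(W-[x0,y0])@n
e=[onz(t,236.3,206.9,72)[:2],onz(t,385.8,200.4,72)[:2]]
print("riser yaw",yaw,"res",res.std(),"len",np.linalg.norm(e[0]-e[1]),e)
mid=np.mean(e,0); mid=np.array([x0,y0])+d*((mid-[x0,y0])@d); org=mid+7*n
print("lip mid",mid,"side proj",proj(s,[*mid,72]), "ends", [proj(s,[*(mid+k*165*d),72]) for k in(-1,1)])
# bowl rim
m=((im[:,:,0]>150)&(im[:,:,1]<90)&(im[:,:,2]<80)).astype(np.uint8); m[:, :225]=0
k=max(cv2.findContours(m,0,2)[0],key=cv2.contourArea)
q=np.array([onz(t,u,v,66+35)[:2] for u,v in k[:,0]],np.float32); c,r=cv2.minEnclosingCircle(q)
print("bowl",c,r,"in riser",(c-org)@n,(c-org)@d)
# holder
h=(g<200).astype(np.uint8); h[:255]=0;h[280:]=0;h[:,:320]=0;h[:,355:]=0
k=max(cv2.findContours(h,0,2)[0],key=cv2.contourArea); rc=cv2.minAreaRect(k); b=cv2.boxPoints(rc); print("holder",cv2.contourArea(k),rc)
b=b[np.argsort(b[:,1])]; print(b.round(1).tolist())
B=[onz(t,u,v,0)[:2] for u,v in b[:2]]; F=[onz(t,u,v,40)[:2] for u,v in b[2:]]
print("back foot",B,np.linalg.norm(B[0]-B[1]),"front z40",F,np.linalg.norm(F[0]-F[1]))
print("side feet", onz(s,273.3,245.5,0), onz(s,266.5,247.5,0))
E
python3 meas.py
```

```text
riser yaw 0.024192171 res 0.33490455 len 327.6729781558171 [array([588.26172988,  68.37836268]), array([ 595.51098448, -259.21441642])]
lip mid [592.90547918 -95.39336693] side proj (np.float64(329.20587414533026), np.float64(191.982142343657)) ends [(np.float64(345.2284459391289), np.float64(243.68934448631873)), (np.float64(317.4109311407299), np.float64(153.91812178260722))]
bowl (691.7625122070312, 12.224326133728027) 48.62073516845703 in riser 94.43135879854115 105.19487125491527
holder 172.0 ((337.8999938964844, 268.20001220703125), (9.17060375213623, 21.187259674072266), 71.56504821777344)
[[346.5, 260.5], [326.3999938964844, 267.20001220703125], [349.3999938964844, 269.20001220703125], [329.29998779296875, 275.8999938964844]]
back foot [array([ 464.10964681, -173.63614157]), array([ 449.7582607, -126.5880518])] 49.18826114559227 front z40 [array([ 446.25451179, -177.18919886]), array([ 432.51788806, -132.03009641])] 47.20211187248239
side feet [ 458.08347964 -176.81792611    0.        ] [ 443.24420954 -180.89129809    0.        ]
```

```bash
python3 - <<'E'
from h import *
import pickle
t=pickle.load(open("top0.pkl","rb")); s=pickle.load(open("side0.pkl","rb"))
for n,im,(u,v),w in(("t",t["image"],(338,268),16),("s",s["image"],(266,227),22)):
    g=im.astype(float).sum(2); bg=np.median(g[v-w:v+w,u-w:u+w]); D=np.clip((bg-g)/bg-.15,0,1)[v-w:v+w,u-w:u+w]
    if n=="s": D[:,u*0+2*w-10:]=0
    m=cv2.moments(D); print(n,m["m10"]/m["m00"]+u-w,m["m01"]/m["m00"]+v-w,"ang",.5*np.arctan2(2*m["mu11"],m["mu20"]-m["mu02"]))
yaw=.29; o=np.array([454.5,-151,0]); Rz=R.from_euler("z",yaw).as_matrix()
for p in [(-7,20,72),(-7,-20,72),(0,-25,0),(-15,-25,0),(-17,25,40),(-17,-25,40),(2.5,25,0),(2.5,-25,0)]:
    P=o+Rz@np.array(p); print(p,np.round(proj(s,P),1),np.round(proj(t,P),1))
print("top image angle", [np.arctan2(*(np.array(proj(t,o+R.from_euler('z',y).apply([0,-25,40])))-proj(t,o+R.from_euler('z',y).apply([0,25,40])))[::-1]) for y in(.25,.29,.33)])
# check IK at the grasp & placement
def quat(y): return (R.from_euler("z",y)*R.from_matrix([[0,1,0],[1,0,0],[0,0,-1]])).as_quat(scalar_first=True)
mid=np.array([592.9,-95.4]); ry=.0242
n=np.array([np.cos(ry),np.sin(ry)]); d=np.array([-n[1],n[0]]); T=mid+105*d
for y0 in(0,np.pi):
  for p,y in(((*(o+Rz@[-7,0,0])[:2],55),yaw),((*T,93),ry),((*T,160),ry)):
    q=env.inverse_kinematics(p,quat(y+y0)); print(p,None if q is None else np.round(q,2))
E
```

```text
t 337.8483570279486 268.3255694020028 ang -0.3278424829068253
s 266.1228531027723 227.76062320717222 ang 1.3008656878467106
(-7, 20, 72) [262.8 208.2] [330.4 272.4]
(-7, -20, 72) [268.8 219.7] [348.  266.7]
(0, -25, 0) [274.9 244.7] [347.1 261.6]
(-15, -25, 0) [268.3 246.8] [349.1 267.8]
(-17, 25, 40) [258.9 219.2] [329.3 276.6]
(-17, -25, 40) [266.1 233.7] [350.6 269.6]
(2.5, 25, 0) [268.6 229.9] [326.3 267.2]
(2.5, -25, 0) [276.  244.4] [346.8 260.5]
top image angle [np.float64(-0.27537388320372436), np.float64(-0.31580078182683907), np.float64(-0.3562159932578724)]
(np.float64(447.7922928714111), np.float64(-153.00166557573385), 55) [ 0.28  0.9  -0.04  2.02  0.13  0.22  0.42]
(np.float64(590.3592480112776), np.float64(9.569255400482874), 93) [-0.12  0.93  0.11  1.58 -0.15  0.64  0.09]
(np.float64(590.3592480112776), np.float64(9.569255400482874), 160) [-0.14  0.84  0.15  1.53 -0.15  0.78  0.09]
(np.float64(447.7922928714111), np.float64(-153.00166557573385), 55) [-0.06  1.01  0.63  2.03 -1.24  0.55 -1.36]
(np.float64(590.3592480112776), np.float64(9.569255400482874), 93) [ 0.26  1.01 -0.71  1.56  0.81  0.88  2.41]
(np.float64(590.3592480112776), np.float64(9.569255400482874), 160) [ 0.27  0.91 -0.72  1.51  0.68  0.98  2.51]
```

```bash
cat >> h.py <<'E'
def quat(y): return (R.from_euler("z",y)*R.from_matrix([[0,1,0],[1,0,0],[0,0,-1]])).as_quat(scalar_first=True)
E
python3 - <<'E'
from h import *
p=[446.3,-153.3]
env.move_to([*p,180],quat(.30))
s=snapshot("side"); save(s,"pics/hover.png")
hit=env.move_straight([*p,56],max_speed=100,until_force=6)
o=get_obs(); print(hit,o["position"],o["clock"],o["force"])
if not hit:
    env.grasp(80); o=get_obs(); print(o["gripper_width"],o["gripper_force"],o["force"])
s=snapshot("side"); t=snapshot("top")
A=cv2.resize(s["image"][170:270,200:330],None,fx=4,fy=4); B=cv2.resize(t["image"][230:300,300:370],None,fx=4,fy=4)
C=np.zeros((400,800,3),np.uint8); C[:400,:520]=A; C[:280,520:]=B; save({"image":C},"pics/grasp.png"); print(get_obs()["clock"])
E
```

```text
False [ 446.49639285 -153.36508244   56.43056493] 4.0917 [-0.41165675  0.57643062  0.03685919]
0.09806290307765944 78.1021249294281 [-0.15055791  0.810963    5.48161458]
4.875
```

View pics/grasp.png

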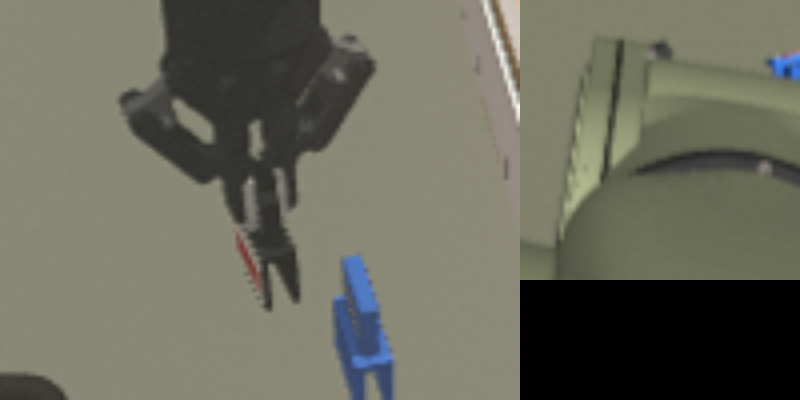

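The holder is pinched by the tab with the swatch facing −x and its feet visible at about side (267,246). Next I lift it and carry it above the lip.

```bash
python3 - <<'E'
from h import *
o=get_obs(); z0=o["position"][2]; print("z0",z0,o["position"])
mid=np.array([592.9,-95.4]); ry=.0242
n=np.array([np.cos(ry),np.sin(ry)]); d=np.array([-n[1],n[0]]); T=mid+105.2*d
env.move_straight([*o["position"][:2],z0+100],max_speed=150)
env.move_straight([*(T-60*n),z0+100],max_speed=200,rot=quat(ry))
env.move_straight([*T,z0+88],max_speed=100)
o=get_obs(); print(o["position"],T,o["clock"],o["force"],o["gripper_width"])
s=snapshot("side"); A=cv2.resize(s["image"][80:200,260:420],None,fx=5,fy=5,interpolation=cv2.INTER_CUBIC); save({"image":A},"pics/pre.png"); save(s,"pics/prefull.png")
import pickle; pickle.dump(s,open("pre.pkl","wb"))
Rz=R.from_euler("z",ry).as_matrix()
for nm,p in dict(tongue=(0,-25,88),plate=(-15,-25,88),swb=(-17,25,88),bridge=(-17,-25,128),lip=(-7,-25,72),lip2=(-7,25,72)).items():
    P=np.array([*(T+7*n),0])+Rz@np.array(p); q=np.array(proj(s,P)); print(nm,q.round(1),((q-[260,80])*5).round())
E
```

```text
z0 56.13958341754787 [ 446.3846537  -153.31627214   56.13958342]
[589.87027095   9.46304357 144.21186862] [590.35440848   9.76919684] 7.5083 [-0.23030942  0.65957422 -0.42732589] 0.09859602356839892
tongue [326.  166.5] [330. 432.]
plate [319.9 167. ] [300. 435.]
swb [315.8 156.1] [279. 380.]
bridge [319.4 152.9] [297. 364.]
lip [323.1 172.1] [315. 461.]
lip2 [319.6 161.1] [298. 405.]
```

View pics/pre.png

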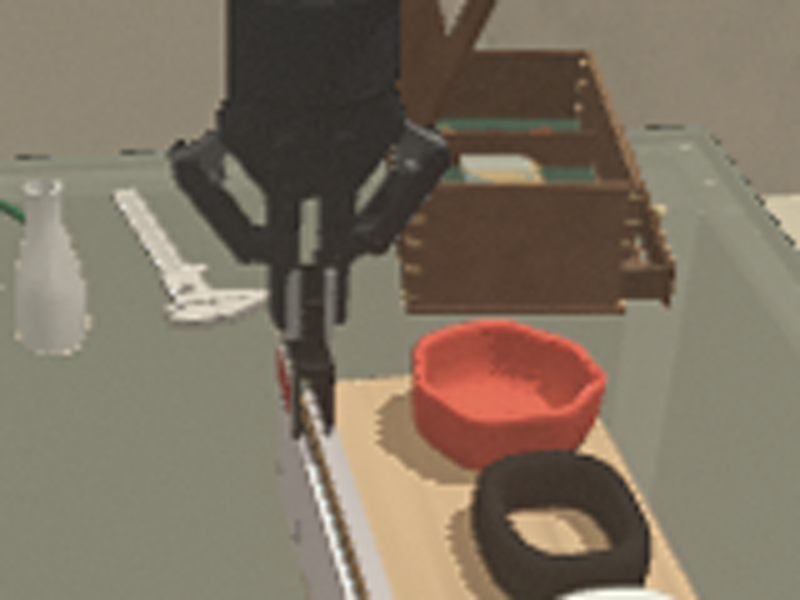

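Picture: the feet are at crop (297,435) and (330,432), within a pixel of the prediction, and straddle the lip line. I'll check the lip's x from the side view, then lower it with a force guard.

```bash
python3 - <<'E'
from h import *
import pickle
s=pickle.load(open("side0.pkl","rb")); g=s["image"].astype(int).sum(2)
mid=np.array([592.9,-95.4]); ry=.0242
n=np.array([np.cos(ry),np.sin(ry)]); d=np.array([-n[1],n[0]])
L=[]
for y in range(-150,70,4):
    u,v=proj(s,[*(mid+y*d),72]); r=int(round(v)); c=np.arange(int(u)-5,int(u)+7); w=np.clip(g[r,c]-600,0,None)
    u+= (r-v)*(27.8/89.8)
    if w.sum(): L.append(((w*c).sum()/w.sum()-u))
L=np.array(L); u0=proj(s,[*mid,72])[0]; k=proj(s,[*(mid+n),72])[0]-u0
print("px offset",np.median(L),L.std(),"mm",np.median(L)/k)
E
```

```text
px offset -1.8991673370296098 0.25348156540447997 mm -4.40584991084429
```

```bash
python3 - <<'E'
from h import *
import pickle
mid=np.array([592.9,-95.4]); ry=.0242
n=np.array([np.cos(ry),np.sin(ry)]); d=np.array([-n[1],n[0]])
for nm in("side0","top0"):
    s=pickle.load(open(nm+".pkl","rb")); im=s["image"].astype(np.float32)
    print(nm)
    for x in range(-20,24):  # riser x if at z=72
        q=np.array([proj(s,[*(mid+(x+7)*n+y*d),72]) for y in np.arange(-150,60,3)],np.float32)
        print(x,np.round(cv2.remap(im,q[:,:1].copy(),q[:,1:].copy(),1)[:,0].mean(0)).astype(int),end="; ")
    o=np.array([*(mid+7*n),0])
    f=lambda x,y,z:np.array([*(mid+(x+7)*n+y*d),z])
    # where known edges appear when seen on plane z=72
    for e in((-9,0,70),(-9,0,0),(-5,0,70),(5,0,46),(5,0,58),(12,0,66)):
        w=onz(s,*proj(s,f(*e,) ),72); y=(w[:2]-o[:2])@d
        print("\nedge",e,"appears x",round((w[:2]-o[:2])@n,1),end="")
    print()
E
```

```text
side0
-20 [140 132 124]; -19 [140 132 124]; -18 [139 131 124]; -17 [139 131 123]; -16 [137 129 122]; -15 [136 128 121]; -14 [143 134 127]; -13 [169 161 153]; -12 [204 198 189]; -11 [219 217 209]; -10 [204 203 196]; -9 [171 169 162]; -8 [135 131 122]; -7 [113 101  87]; -6 [108  90  69]; -5 [115  94  69]; -4 [129 108  84]; -3 [153 135 115]; -2 [178 164 150]; -1 [193 182 173]; 0 [199 190 181]; 1 [201 192 183]; 2 [201 192 184]; 3 [200 191 183]; 4 [197 188 181]; 5 [193 185 177]; 6 [193 184 175]; 7 [198 184 169]; 8 [202 182 157]; 9 [206 179 146]; 10 [207 177 139]; 11 [207 176 135]; 12 [206 175 134]; 13 [205 174 133]; 14 [204 174 133]; 15 [204 173 133]; 16 [204 173 133]; 17 [204 173 133]; 18 [204 173 133]; 19 [204 173 133]; 20 [204 173 133]; 21 [204 173 133]; 22 [204 173 133]; 23 [204 173 133]; 
edge (-9, 0, 70) appears x -9.5
edge (-9, 0, 0) appears x -26.0
edge (-5, 0, 70) appears x -5.6
edge (5, 0, 46) appears x -2.3
edge (5, 0, 58) appears x 1.0
edge (12, 0, 66) appears x 10.2
top0
-20 [129 130 108]; -19 [129 130 108]; -18 [129 129 108]; -17 [129 128 107]; -16 [129 125 105]; -15 [130 12
[... 160 characters left out ...]
[217 218 209]; -5 [179 178 170]; -4 [121 117 110]; -3 [67 63 59]; -2 [39 37 34]; -1 [38 34 30]; 0 [51 42 33]; 1 [78 62 46]; 2 [116  93  72]; 3 [157 133 111]; 4 [193 169 150]; 5 [214 193 175]; 6 [225 207 191]; 7 [229 214 199]; 8 [229 214 200]; 9 [227 211 197]; 10 [225 208 192]; 11 [226 205 185]; 12 [230 202 171]; 13 [235 199 156]; 14 [239 198 142]; 15 [241 196 132]; 16 [242 194 126]; 17 [241 193 124]; 18 [240 192 123]; 19 [239 191 122]; 20 [239 190 122]; 21 [239 189 122]; 22 [238 189 121]; 23 [238 189 122]; 
edge (-9, 0, 70) appears x -9.2
edge (-9, 0, 0) appears x -15.1
edge (-5, 0, 70) appears x -5.2
edge (5, 0, 46) appears x 2.3
edge (5, 0, 58) appears x 3.5
edge (12, 0, 66) appears x 11.3
```

The side view puts the riser about 3 mm nearer than the top view does. The side view also sees the feet directly, so I shift 2 mm towards −x and lower with a force guard.

```bash
python3 - <<'E'
from h import *
z0=56.14; ry=.0242
n=np.array([np.cos(ry),np.sin(ry)]); d=np.array([-n[1],n[0]]); T=np.array([592.9,-95.4])+105.2*d-1.6*n
env.move_straight([*T,z0+80],max_speed=60)
env.pause(.2); o=get_obs(); f0=o["force"]; print(o["position"])
hit=env.move_straight([*T,z0+50],max_speed=30,until_force=4)
o=get_obs(); print(hit,o["position"],o["position"][2]-z0,o["force"]-f0,o["clock"],o["gripper_width"])
s=snapshot("side"); A=cv2.resize(s["image"][80:200,260:420],None,fx=5,fy=5,interpolation=cv2.INTER_CUBIC); save({"image":A},"pics/ins.png")
E
```

```text
[588.81543176   9.74402838 136.309902  ]
False [588.85654823   9.69769752 106.31139177] 50.17139177309447 [-0.32289134 -0.25903414 -0.11075203] 9.1917 0.10050705373169327
```

View pics/ins.png

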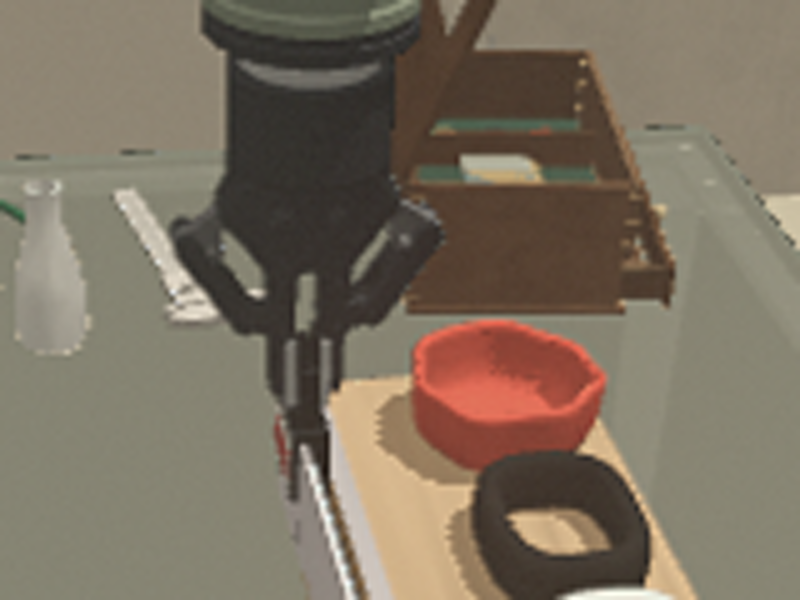

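The tongue went behind the lip without force: the plate's foot is at crop (293,497) in front of the lip, and the tongue is hidden in the channel. Now I press down.

```bash
python3 - <<'E'
from h import *
z0=56.14; p=get_obs()["position"]; f0=get_obs()["force"]
for zt in(41,30):
    hit=env.move_straight([p[0]-.0,p[1],z0+zt],max_speed=15,until_force=22)
    o=get_obs(); print(hit,(o["position"]-p).round(2),round(o["position"][2]-z0,2),(o["force"]-f0).round(2),o["clock"],o["gripper_width"])
    if hit: break
env.pause(.5); o=get_obs(); print((o["position"]-p).round(2),round(o["position"][2]-z0,2),(o["force"]-f0).round(2),o["ft_torque"],o["gripper_force"],o["clock"])
s=snapshot("side"); A=cv2.resize(s["image"][80:200,260:420],None,fx=5,fy=5,interpolation=cv2.INTER_CUBIC); save({"image":A},"pics/home.png")
E
```

```text
False [ 0.08  0.01 -9.04] 41.14 [ 0.01 -0.32  4.35] 9.9917 0.09751888325268351
True [ 1.700e-01  1.000e-02 -1.224e+01] 37.94 [-3.    0.42 12.77] 10.4 0.10164489423481277
[ 1.600e-01  1.000e-02 -1.225e+01] 37.92 [-2.56 -0.46 13.98] [ 0.05153125  0.65403117 -0.03203303] 80.10334253311157 10.9
```

View pics/home.png

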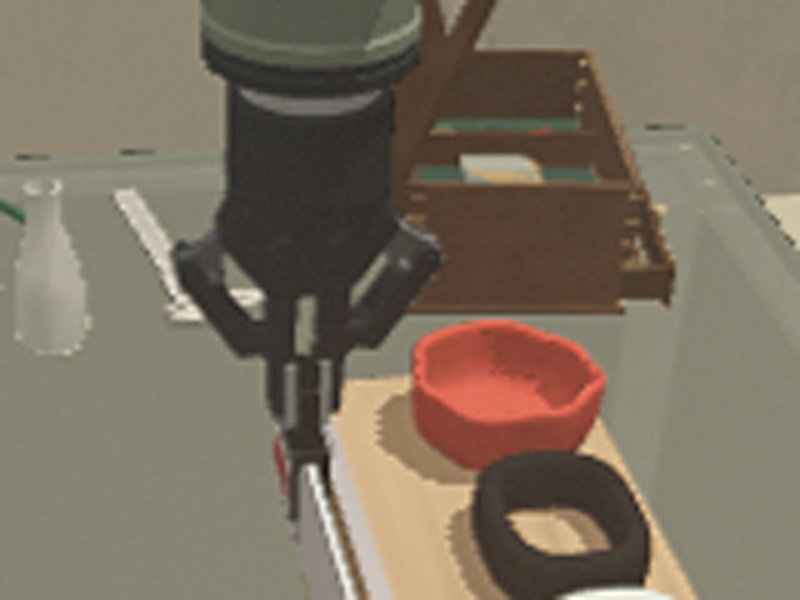

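The holder is home: its height reads 37.9 mm against the 38 mm expected. It presses with 14 N (the spring alone gives 8 N), so the bridge is bearing on the lip. The grip is 80 N, and the bowl is unmoved at crop (508,395).

```bash
python3 - <<'E'
from h import *
print(env.close_job())
E
```

```text
the job is handed in; nothing more can be done
None
```

The job is handed in, with no verdict returned: the black holder is hooked over the lip in front of the red bowl, swatch out, still gripped and pressed home (z ≈ 37.9 mm, about 14 N), handed in at about 11 s; the samples and the white bottle were not touched.

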